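# Release the sizing jig and take out the thumb insert

### The job

Turn the red clamp knob on the sizing jig to free the hold-down carriage, draw the carriage fully back off the die to its end stop, and turn the knob tight again so that it stays there. Then lift the white thumb insert out of the die pocket and stand it upright inside the green tray, without disturbing the parts already in the tray or anything else on the bench.

Things in the scene. Friction and masses are not known exactly. Their poses are not given: they have to be found in the camera images.
- jig: Sizing jig fixed to the bench. Blue base plate 240 x 90 x 15 mm, origin at the centre of its underside; its x axis runs along the slide from the end stop to the die. A dark die block (66 x 70 mm, top face 45 mm above the bench) is centred at x = +80 mm; a steel rail 30 mm wide carries a grey carriage, and a blue end stop (60 mm high) stands at x = -107 mm.
- pocket (a point): Centre of the floor of the die's round pocket, on the jig at x = +80 mm, 25 mm above the bench. The pocket is 36 mm in diameter and 20 mm deep, open upwards.
- carriage (a joint): Position in m of the grey hold-down carriage (60 x 66 mm, top 76 mm above the bench) on the rail: 0 = over the die, its two dark steel tines (74 to 82 mm above the bench, reaching 94 mm from the knob axis) holding the insert down; 0.08 = fully back at the end stop. Grows towards the jig's -x. Clamped, it will not slide; freed, it needs about 2 N and the knob can serve as its handle.
- clamp (a joint): Angle of the clamp knob in rad, growing anticlockwise seen from above: 0 = tight, the red bar lies across the rail (along the jig's y); 1.45 = fully free, the bar lies nearly along the rail. It clamps below about 0.75, harder towards 0. It takes up to 0.35 N m.
- clamp_grip (a point): Point on the knob's turning axis at mid-height of its red bar, 106 mm above the bench; the bar lies along this point's y. The bar is 14 mm thick, 52 mm long, 28 mm high (92 to 120 mm above the bench), on a thin stem over the carriage, and travels with it: at jig x = +10 mm at carriage 0, at jig x = -70 mm at 0.08.
- insert: White plastic thumb insert, an upright tube of 34 mm outer and 24 mm inner diameter, 45 mm high, about 50 g, standing in the die pocket with its upper 25 mm showing. Origin at the centre of its underside, z along its axis.
- tray: Green open tray, fixed, 200 x 130 mm, rim 25 mm high, wall and floor 5 mm. Origin at the centre of its underside, long side along its x. The half at negative x already holds the spare insert and the sleeve; the half at positive x is empty.
- spare_insert: A second, equal white thumb insert standing in the tray, to be left alone. Origin at the centre of its underside.
- sleeve: Bronze bushing sleeve, upright tube 28 mm in diameter, 32 mm high, standing in the tray, to be left alone. Origin at the centre of its underside.
- plug: Yellow hole plug, 30 mm in diameter, 28 mm high, standing on the bench, to be left alone. Origin at the centre of its underside.
- tap_handle: Chrome tap handle lying on the bench, a bar 160 mm long and 10 mm thick along its x with a hub 18 mm high, to be left alone. Origin under the middle of the hub.
- brush: Brush lying on the bench along its x, to be left alone.
- wrench: Wrench lying on the bench along its x, to be left alone.
- cleaner: Bottle 60 mm in diameter, 150 mm high, standing on the bench, to be left alone. Origin at the centre of its underside.
Mind the look-alikes: they are no part of the job. What is shaped like the insert but blue is not meant.

How it is judged:
On the way, in this order (a step that is already met when the one before it is completed fails the run):
1. the clamp knob is turned free (value of joint clamp above 1 rad), for 0.1 s.
2. the carriage is drawn back to its end stop (within 8 mm) (value of joint carriage above 0.072 m), for 0.1 s.
3. the knob is turned tight again with the carriage at its stop and the insert still in the die (value of joint clamp below 0.3 rad and value of joint carriage above 0.072 m and distance between insert and pocket below 0.008 m), for 0.2 s.
At the end, for the whole second after the job is handed in: The carriage is within 8 mm of its end stop, the clamp knob is tight (below 0.3 rad), and the thumb insert stands at rest on the floor of the tray with its axis within 0.15 rad of vertical (value of joint clamp below 0.3 rad and value of joint carriage above 0.072 m and x of insert in the frame of tray between -0.09 and 0.09 m and y of insert in the frame of tray between -0.06 and 0.06 m and z of insert in the frame of tray below 0.009 m and angle between insert's own z axis and vertical below 0.15 rad and linear speed of insert below 0.02 m/s); the robot touches nothing.
It fails at once if a part already in the tray is shifted by more than 20 mm or knocked over (distance of any of spare_insert, sleeve from where it was at the start of the episode above 0.02 m or angle between any of spare_insert, sleeve's own z axis and vertical above 0.5 rad).
It fails at once if another thing on the bench is shifted by more than 20 mm (distance of any of plug, tap_handle, brush, wrench, cleaner from where it was at the start of the episode above 0.02 m).
It also fails if it takes over 56 s, if anything falls off the work surface, if the arm or the gripper's body presses on something with over 40 N, if the wrist force passes 120 N, or if a joint passes its speed limit or range.

### The arm

A 6-joint arm with a two-finger parallel gripper is mounted at the origin on the work surface. World frame = base frame: x ahead of the robot, y to its left, z up, the work surface at z = 0. Lengths are in m, angles in rad, forces in N, time in s.
With the tool pointing down it reaches from about 0.275 to 0.825 m from the base axis. Payload 4.9 kg.
Tool frame: the origin (TCP) lies at the very end of the fingers, on their centre line; the grasp point (between the pads) lies 19 mm behind it; z points along the fingers, y is the line along which they close (so a half turn about z gives the same grasp; the last joint's range is limited). The gripper opens to 85 mm and grips with 20 to 120 N. Pads are 22 mm wide; open, the fingers measure 114 mm over their backs; the gripper's body (76 mm by 85 mm) begins 54 mm behind the grasp point. The pads swing forward as they close: fully open they stand 13 mm farther back than shut.
Start: joints at [0.999, 0.326, -0.193, 1.052, 0, 1.437], TCP at [0.233, 0.498, 0.231] pointing down, gripper open.
Joint ranges: [-2.65, 2.65], [-0.97, 1.79], [-1.3, 1.35], [-1.93, 2.1], [-1.47, 1.37], [-3.14, 3.14]. Speed limits (rad/s): [2.57, 2.57, 3.14, 3.14, 3.14, 3.14].

### API

Orientations are given as [roll, pitch, yaw] about the fixed x, y, z axes, in that order (R = Rz(yaw) Ry(pitch) Rx(roll)).
In Python, from cell import manip gives the robot as it stands. The module is installed in compiled form; this text tells all that it offers.
- The arm moves only by the tool play_rows, never from a script. Its argument "moves" is text: rows parted by semicolons, each of 4 numbers parted by spaces: the shift along the tool's x, y, z in m, then the turn about the tool's z in rad. A call has exactly 10 rows; each row shifts and turns the commanded pose from where the row before left it, along the tool's axes as they then stand; what a row does not reach is not made up. A row lasts 1/8 s, in which the tool goes at most 62.5 mm and 10.7 degrees, less where a joint would pass 70% of its speed; a pose out of reach is approached as far as the arm can. A call with a gripper value outside its range is refused whole. "hand" is the finger opening in m, from 0 to 0.0854, set as the call begins (left out, the last holds). The fingers move at their own pace and stop on an object; the grip force is fixed at half the most. Time passes only in rows, so rows that do not move let the fingers close, or fill a call up. It gives the time, the measured TCP pose, the force, the opening and the grip force at its end, in the units of the state.
- manip.get_obs(): the state, without advancing time (a new reading comes with each control period).
- manip.grab_frame(name): name is "scene" or "top" or "wrist"; returns the picture (420x560x3 uint8, red, green, blue); there is no depth.
- manip.calibration(name): a dict with "fov_y" (degrees; the focal length in pixels is half the picture's height over the tangent of half this angle, whatever the lens; pixels are square), "cx", "cy" (the principal point, pixels), "R" (3x3) and "t" (3): a world point X has camera coordinates R X + t. Camera axes: x right, y down, z forward; pixel columns grow to the right and rows downward; lengths in m; the calibration is good to about 2 mm. The wrist camera is an equidistant fisheye: a pixel r from the principal point sees the ray r / f radians off the axis. A picture is of the moment at which its call begins: read the wrist's pose just before it. calibration takes no time and is no camera call; for the wrist camera it gives the pose at the moment of the call.
- manip.job_done(): hands the job in; it is judged then, once.
The state is a dict: "clock": time; "joints": joint angles; "qvel": joint speeds; "effort": joint torques, N m; "tool_pos": TCP position; "ee_rot": TCP orientation; "wrist_force": force on the tool from outside, world axes, zero at the start; "ft_torque": the same for the moment, N m; "gripper_width": opening from 0.0 (shut) to 1.0 (fully open); "grasp_force": force on a finger pad.
Only numpy, scipy, OpenCV 4.12 (cv2) and the standard library are available. Lean on these libraries where they do the work, as an engineer would, in place of code of your own. Each camera call takes 0.05 s, during which the arm holds its last target. There are 200 camera calls.

## Working session

There is one attempt and no reset: what is moved stays moved. The work goes in short steps, Python scripts to look and compute and a tool call to move; the robot and the scene stay as the last step left them, time stands still between calls to the robot, and variables do not carry over. Pictures are saved under pics/ and viewed, at most 10 in all, crops included, and the job is handed in when it is done.

Besides the shell and the picture viewer there is one more tool, called after ">>>" in YAML: its name, and indented under it one key for each argument. play_rows: Moves the arm, as the interface text tells. Its arguments: {"type":"object","properties":{"moves":{"type":"string"},"hand":{"type":"number"}},"required":["moves"]}

```bash
mkdir -p pics; python3 - <<'E'
from cell import manip
import cv2
for n in("top","scene"):
    im=manip.grab_frame(n); c=manip.calibration(n); cv2.imwrite(f"pics/{n}0.png",cv2.resize(im[:,:,::-1],(800,600),interpolation=cv2.INTER_CUBIC)); print(n,c)
print(manip.get_obs())
E
```

```text
top {'fov_y': 52.701232506698915, 'cx': 277.39398726510916, 'cy': 213.91092452246576, 'R': array([[ 0.0135747 , -0.99944053,  0.03056728],
       [-0.98540836, -0.01855875, -0.16919201],
       [ 0.16966465, -0.02782452, -0.98510898]]), 't': array([-0.03211474,  0.58523482,  0.94727709])}
scene {'fov_y': 56.146051403039564, 'cx': 283.19645466249426, 'cy': 211.58587775474086, 'R': array([[-0.42324275,  0.9058616 , -0.01674315],
       [ 0.69683236,  0.31365681, -0.64501478],
       [-0.57904252, -0.284665  , -0.76398665]]), 't': array([ 0.25634916, -0.35290861,  1.33821227])}
{'clock': 0.1, 'joints': array([ 9.98807395e-01,  3.26862608e-01, -1.93475881e-01,  1.05199567e+00,
        2.23700609e-05,  1.43657743e+00]), 'qvel': array([-0.00106514, -0.00106158,  0.00335621,  0.00053388,  0.00127176,
       -0.00055819]), 'effort': array([ 4.91663068e-04, -4.44239366e+01,  2.63037872e+01,  7.90004240e-03,
       -1.35916339e-04,  6.89455320e-06]), 'tool_pos': array([0.232869  , 0.49770254, 0.23058707]), 'ee_rot': array([-3.14007164e+00, -2.27956074e-04,  2.70382242e+00]), 'wrist_force': array([ 0.19586755,  0.02788851, -0.01867119]), 'ft_torque': array([-0.01444238, -0.02517186,  0.01866819]), 'grasp_force': 0.0, 'gripper_width': 0.9998357709767705}
```

View pics/top0.png

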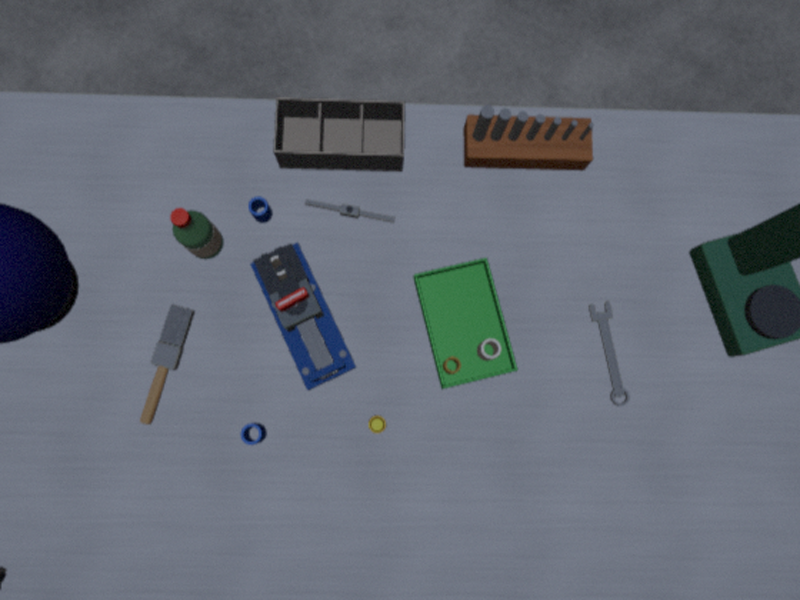

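View pics/scene0.png

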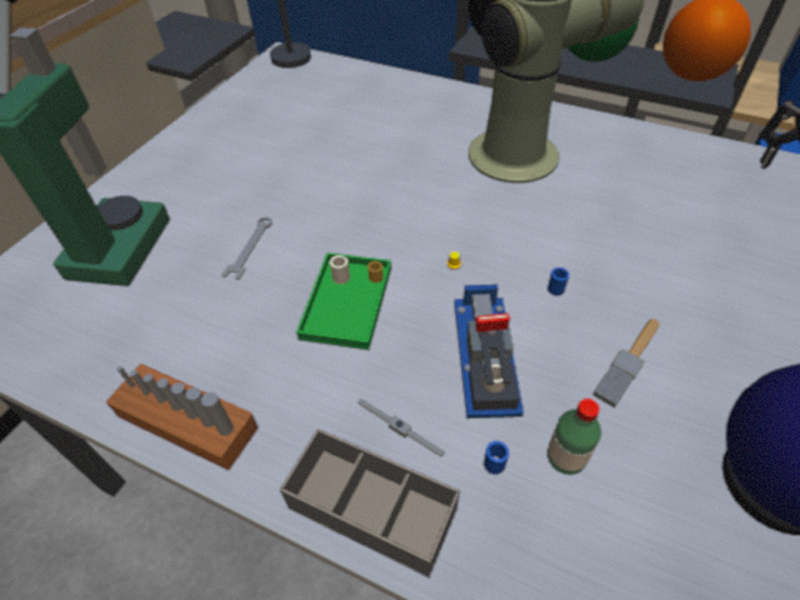

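The top view shows the jig at (300,315), with its die end up at (280,262) and end stop down at (330,375). The red bar is at (292,298). The tray is at (465,323), with the spare insert at (490,349) and the sleeve at (452,366).

Insert candidates are the white one in the die under the tines at (278,263), the white spare in the tray at (490,349), and blue look-alikes at (260,209) and (253,433). The white one in the die fits. I'll confirm it in an enlarged crop.

```bash
python3 - <<'E'
from cell import manip
import cv2
im=manip.grab_frame("top"); cv2.imwrite("pics/top1.png",im[:,:,::-1])
c=im[165:280,170:256,::-1]; d=im[175:280,286:366,::-1]
import numpy as np
a=cv2.resize(c,None,fx=5,fy=5,interpolation=cv2.INTER_CUBIC); a=cv2.convertScaleAbs(a,alpha=1.6)
cv2.imwrite("pics/crop1.png",a); print(a.shape)
h=cv2.cvtColor(im,cv2.COLOR_RGB2HSV)
m=cv2.inRange(h,(50,150,60),(70,255,255)); m[:, :280]=0; m[:,370:]=0
k=max(cv2.findContours(m,0,1)[0],key=cv2.contourArea)
print(cv2.approxPolyDP(cv2.convexHull(k),4,True)[:,0].tolist())
E
```

```text
(575, 430, 3)
[[342, 194], [341, 189]]
```

View pics/crop1.png

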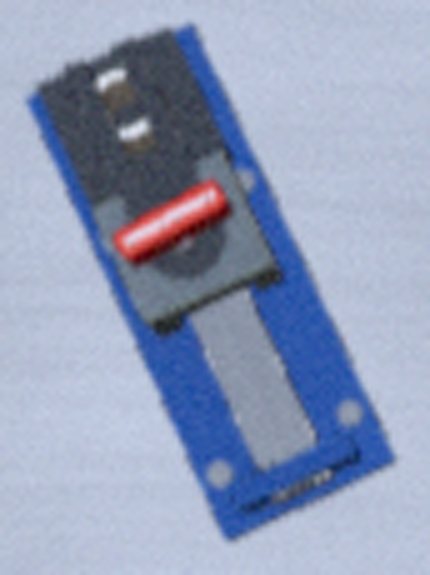

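The crop shows a white ring in the die pocket at (123,105), crossed by the dark tines. That is the insert. Plate corners in the crop are (232,540), (395,460), (30,100) and (195,28), and the red bar runs from (122,242) to (222,195). Next I'll fit the poses.

```bash
cat > h.py <<'E'
import numpy as np, cv2
from scipy.optimize import least_squares
def proj(c,X,h=420):
    f=h/2/np.tan(np.radians(c["fov_y"]/2)); p=np.asarray(X)@c["R"].T+c["t"]
    return np.c_[c["cx"]+f*p[:,0]/p[:,2],c["cy"]+f*p[:,1]/p[:,2]]
def place(q,P):
    P=np.asarray(P,float); s,k=np.sin(q[2]),np.cos(q[2])
    return np.c_[q[0]+k*P[:,0]-s*P[:,1],q[1]+s*P[:,0]+k*P[:,1],P[:,2]]
def fit(c,P,uv,q0):
    r=least_squares(lambda q:(proj(c,place(q,P))-uv).ravel(),q0); return r.x,r.fun.reshape(-1,2)
E
python3 - <<'E'
from cell import manip
from h import *
c=manip.calibration("top"); im=cv2.imread("pics/top1.png")
uv=np.array([[232,540],[395,460],[30,100],[195,28],[122,242],[222,195]])/5-.4+[170,165]
P=[[-.12,.045,.015],[-.12,-.045,.015],[.12,.045,.015],[.12,-.045,.015],[.01,.024,.12],[.01,-.024,.12]]
q,e=fit(c,P,uv,[.43,.15,.3]); print("jig",q,e.round(1).tolist())
print("grip",place(q,[[.01,0,.106],[-.07,0,.106],[.08,0,.025]]))
b,g,r=[im[:,:,i].astype(int) for i in range(3)]
m=((g>1.5*r)&(g>1.5*b)).astype(np.uint8)*255; m[:,:282]=0; m[:,380:]=0
m=cv2.morphologyEx(m,cv2.MORPH_CLOSE,np.ones((5,5)))
k=max(cv2.findContours(m,0,1)[0],key=cv2.contourArea)
cr=cv2.approxPolyDP(cv2.convexHull(k),5,True)[:,0]; print(cr.tolist())
cr=np.array([[414,276],[488,258],[517,372],[441,388]])*.7
T=[[.1,.065,.025],[.1,-.065,.025],[-.1,-.065,.025],[-.1,.065,.025]]
t,e=fit(c,T,cr,[.4,-.1,.2]); print("tray",t,e.round(1).tolist())
E
```

```text
jig [0.57363503 0.13475567 0.46200504] [[-0.7, 0.7], [1.2, 0.3], [-0.7, -0.5], [-0.0, -1.2], [-0.0, 0.2], [0.2, 0.3]]
grip [[0.58258663 0.13921311 0.106     ]
 [0.51097379 0.10355361 0.106     ]
 [0.64524787 0.17041518 0.025     ]]
[[339, 181], [361, 258], [310, 270], [290, 193]]
tray [ 0.56318045 -0.13964959  0.23779554] [[0.0, -1.3], [-0.4, 0.2], [-0.0, 0.0], [0.3, 1.0]]
```

```bash
cat >> h.py <<'E'
def rows(m,tgt,yaw,n=10):
    """print n rows from the measured pose to tgt, yaw (tool down)"""
    o=m.get_obs(); p=o["tool_pos"]; y0=o["ee_rot"][2]
    d=(np.array(tgt)-p)/n; w=(yaw-y0+np.pi)%(2*np.pi)-np.pi; w/=n
    print("at",p.round(4),o["ee_rot"].round(3),o["clock"])
    for i in range(n):
        y=y0+w*i
        print("%.4f %.4f %.4f %.3f"%(d[0]*np.cos(y)+d[1]*np.sin(y),d[0]*np.sin(y)-d[1]*np.cos(y),-d[2],-w),end="; ")
    print()
E
python3 - <<'E'
from cell import manip
from h import *
c=manip.calibration("top")
# back-project pixels to plane z
f=210/np.tan(np.radians(c["fov_y"]/2)); C=-c["R"].T@c["t"]
for n,u,v,z in [("bottle cap",180,217,.15),("bottle base",208,243,.01),("plug",377,424,.028),("spare",490,348,.045),("sleeve",452,366,.032),("blue",253,434,.04),("blue2",259,205,.045),("tap",350,211,.01)]:
    d=c["R"].T@[(u*.7-c["cx"])/f,(v*.7-c["cy"])/f,1]; print(n,(C+d*(z-C[2])/d[2]).round(3))
rows(manip,[.583,.139,.23],2.033)
E
```

```text
bottle cap [0.697 0.307 0.15 ]
bottle base [0.696 0.303 0.01 ]
plug [0.393 0.005 0.028]
spare [ 0.519 -0.178  0.045]
sleeve [ 0.489 -0.117  0.032]
blue [0.375 0.203 0.04 ]
blue2 [0.755 0.212 0.045]
tap [0.76 0.06 0.01]
at [0.2329 0.4978 0.2307] [-3.14  -0.     2.704] 0.15
-0.0469 -0.0176 0.0001 0.067; -0.0480 -0.0145 0.0001 0.067; -0.0489 -0.0112 0.0001 0.067; -0.0495 -0.0079 0.0001 0.067; -0.0499 -0.0046 0.0001 0.067; -0.0501 -0.0012 0.0001 0.067; -0.0501 0.0021 0.0001 0.067; -0.0498 0.0055 0.0001 0.067; -0.0493 0.0088 0.0001 0.067; -0.0486 0.0121 0.0001 0.067;
```

>>> play_rows:
  moves: "-0.047 -0.0175 0 0.067; -0.048 -0.0145 0 0.067; -0.049 -0.011 0 0.067; -0.0495 -0.008 0 0.067; -0.05 -0.0045 0 0.067; -0.05 -0.001 0 0.067; -0.05 0.002 0 0.067; -0.05 0.0055 0 0.067; -0.0495 0.009 0 0.067; -0.0485 0.012 0 0.067"
  hand: 0.06

```text
clock: 1.4
tool_pos: [0.5848, 0.1384, 0.231]
ee_rot: [-3.141, -0.0, 2.031]
wrist_force: [0.1, 0.7, 0.4]
gripper_width: 0.699
grasp_force: 0.0
```

```bash
python3 - <<'E'
from cell import manip
from h import *
c=manip.calibration("wrist"); im=manip.grab_frame("wrist"); print(c, manip.get_obs()["tool_pos"],manip.get_obs()["ee_rot"])
np.savez("w1.npz",**{k:np.array(v) for k,v in c.items()})
cv2.imwrite("pics/w1.png",cv2.convertScaleAbs(cv2.resize(im[:,:,::-1],(800,600),interpolation=cv2.INTER_CUBIC),alpha=1.4))
E
```

```text
{'fov_y': 65.70646984690485, 'cx': 287.11765197810365, 'cy': 211.74601872525895, 'R': array([[ 8.95851169e-01,  4.44354055e-01, -3.95612519e-04],
       [ 4.20042122e-01, -8.46545359e-01,  3.26994757e-01],
       [ 1.44966542e-01, -2.93104809e-01, -9.45026070e-01]]), 't': array([-0.58527796, -0.17125275,  0.33756278])} [0.58911406 0.13361699 0.23069347] [3.14034271 0.00455021 2.02477119]
```

View pics/w1.png

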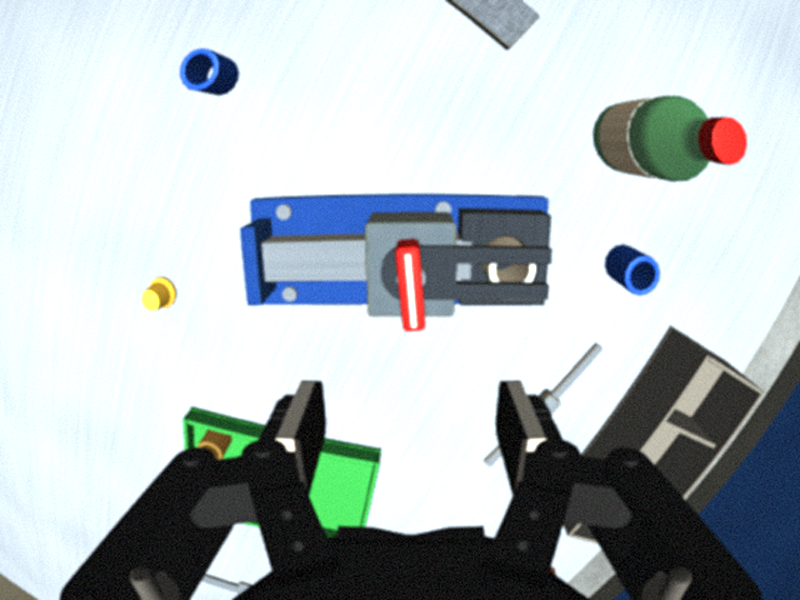

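The wrist picture shows the jig with the red bar from (408,243) to (414,328), the insert in the pocket at (511,262), the bottle on the right and both blue parts clear. The arm was still settling, so I'll grab it again, now still, and crop.

```bash
python3 - <<'E'
from cell import manip
from h import *
manip.grab_frame("wrist");manip.grab_frame("wrist");manip.grab_frame("wrist")
c=manip.calibration("wrist"); im=manip.grab_frame("wrist"); o=manip.get_obs(); print(c["t"], o["tool_pos"],o["ee_rot"],o["qvel"].round(3))
np.savez("w1.npz",**{k:np.array(v) for k,v in c.items()})
cr=im[125:235,165:395,::-1]
cv2.imwrite("pics/w1c.png",cv2.resize(cr,(805-5,383),interpolation=cv2.INTER_CUBIC))
E
```

```text
[-0.58439553 -0.1708038   0.33788155] [0.58327539 0.13979329 0.23072082] [-3.14029204e+00 -9.24717995e-04  2.03376955e+00] [ 0.023 -0.015 -0.009  0.001 -0.001 -0.001]
```

View pics/w1c.png

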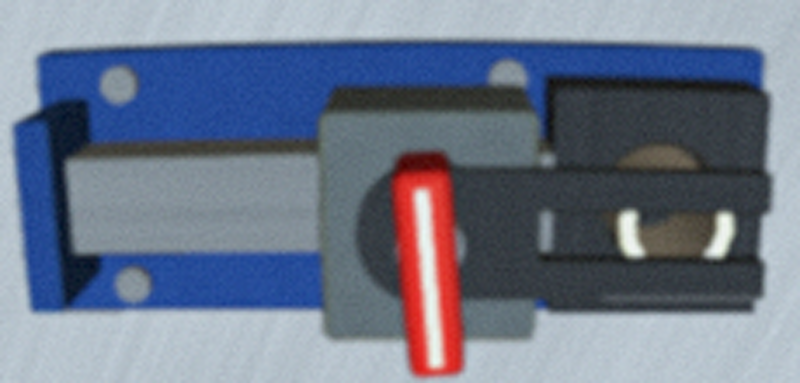

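```bash
cat >> h.py <<'E'
def projw(c,X):
    f=210/np.tan(np.radians(float(c["fov_y"])/2)); p=np.asarray(X)@c["R"].T+c["t"]
    r=np.hypot(p[:,0],p[:,1]); s=f*np.arctan2(r,p[:,2])/r
    return np.c_[c["cx"]+s*p[:,0],c["cy"]+s*p[:,1]]
E
python3 - <<'E'
from cell import manip
from h import *
c=dict(np.load("w1.npz"))
s=lambda a:np.array(a)/3.478-.36+[165,125]
P=[[-.12,.045,.015],[.12,.045,.015],[-.02,.033,.076],[.04,.033,.076],[-.02,-.033,.076],[.04,-.033,.076],[.113,.035,.045]]
uv=s([[40,55],[762,50],[320,110],[540,110],[325,338],[533,338],[768,90]])
r=least_squares(lambda q:(projw(c,place(q,P))-uv).ravel(),[.57,.135,.46]);q=r.x
print("jig",q,r.fun.reshape(-1,2).round(1).tolist())
print(place(q,[[.01,0,.106],[-.07,0,.106],[.08,0,.025]]))
B=[[-.007,.026,.12],[.007,.026,.12],[-.007,-.026,.12],[.007,-.026,.12]]
ub=s([[395,185],[447,180],[412,375],[463,372]])
r=least_squares(lambda q:(projw(c,place(q,B))-ub).ravel(),[.58,.139,.46]);print("bar",r.x,r.fun.reshape(-1,2).round(1).tolist())
rg=s([[676,240]]) # insert ring centre at z=.07
r=least_squares(lambda q:(projw(c,[[q[0],q[1],.07]])-rg).ravel(),[.64,.17]);print("insert",r.x)
rows(manip,[r.x[0],r.x[1],.23],2.033)
E
```

```text
jig [0.57426731 0.13743185 0.46474986] [[-1.6, -0.7], [1.1, -0.6], [-1.0, -0.1], [0.4, -0.3], [-0.4, 0.9], [0.7, 0.7], [0.7, 0.2]]
[[0.58320665 0.14191384 0.106     ]
 [0.51169195 0.10605791 0.106     ]
 [0.64578201 0.17328779 0.025     ]]
bar [0.58368947 0.14090732 0.54377866] [[-1.4, -2.3], [1.1, -2.3], [-0.7, 2.8], [1.1, 2.4]]
insert [0.64811067 0.16885639]
at [0.5833 0.1398 0.2307] [-3.140e+00 -1.000e-03  2.034e+00] 1.65
-0.0003 0.0071 0.0001 0.000; -0.0003 0.0071 0.0001 0.000; -0.0003 0.0071 0.0001 0.000; -0.0003 0.0071 0.0001 0.000; -0.0003 0.0071 0.0001 0.000; -0.0003 0.0071 0.0001 0.000; -0.0003 0.0071 0.0001 0.000; -0.0003 0.0071 0.0001 0.000; -0.0003 0.0071 0.0001 0.000; -0.0003 0.0071 0.0001 0.000;
```

>>> play_rows:
  moves: "0 0 0.02 -0.02; 0 0 0.02 0; 0 0 0.02 0; 0 0 0.02 0; 0 0 0.02 0; 0 0 0.016 0; 0 0 0.012 0; 0 0 0.008 0; 0 0 0.004 0; 0 0 0 0"

```text
clock: 2.9
tool_pos: [0.584, 0.1397, 0.0913]
ee_rot: [3.142, 0.0, 2.054]
wrist_force: [0.1, 0.0, 0.1]
gripper_width: 0.705
grasp_force: 0.0
```

>>> play_rows:
  moves: "0 0 0 0; 0 0 0 0; 0 0 0 0; 0 0 0 0; 0 0 0 0; 0 0 0 0; 0 0 0 0; 0 0 0 0; 0 0 0 0; 0 0 0 0"
  hand: 0

```text
clock: 4.15
tool_pos: [0.5843, 0.1398, 0.0919]
ee_rot: [3.141, 0.001, 2.054]
wrist_force: [-1.6, -0.9, 5.9]
gripper_width: 0.153
grasp_force: 77.0
```

>>> play_rows:
  moves: "0 0 0 -0.14; 0 0 0 -0.14; 0 0 0 -0.14; 0 0 0 -0.14; 0 0 0 -0.14; 0 0 0 -0.14; 0 0 0 -0.14; 0 0 0 -0.14; 0 0 0 -0.14; 0 0 0 -0.1"

```text
clock: 5.4
tool_pos: [0.5845, 0.1414, 0.0919]
ee_rot: [3.139, 0.002, -2.866]
wrist_force: [-1.5, 4.8, 4.5]
gripper_width: 0.153
grasp_force: 75.0
```

```bash
python3 - <<'E'
from cell import manip
from h import *
o=manip.get_obs(); print(o["ft_torque"],o["wrist_force"],o["ee_rot"]); p=o["tool_pos"]
rows(manip,p-[.0724,.0362,0],o["ee_rot"][2])
E
```

```text
[ 0.72803435  0.13424962 -0.16882303] [-1.54700451  4.84371618  4.52441161] [ 3.13871161e+00  2.20821963e-03 -2.86579041e+00]
at [0.5845 0.1414 0.0919] [ 3.139e+00  2.000e-03 -2.866e+00] 5.4
0.0080 -0.0015 -0.0000 -0.000; 0.0080 -0.0015 -0.0000 -0.000; 0.0080 -0.0015 -0.0000 -0.000; 0.0080 -0.0015 -0.0000 -0.000; 0.0080 -0.0015 -0.0000 -0.000; 0.0080 -0.0015 -0.0000 -0.000; 0.0080 -0.0015 -0.0000 -0.000; 0.0080 -0.0015 -0.0000 -0.000; 0.0080 -0.0015 -0.0000 -0.000; 0.0080 -0.0015 -0.0000 -0.000;
```

>>> play_rows:
  moves: "0.004 -0.0008 0 0; 0.009 -0.0017 0 0; 0.01 -0.0019 0 0; 0.01 -0.0019 0 0; 0.01 -0.0019 0 0; 0.01 -0.0019 0 0; 0.01 -0.0019 0 0; 0.01 -0.0019 0 0; 0.005 -0.0009 0 0; 0 0 0 0"

```text
clock: 6.65
tool_pos: [0.5139, 0.1061, 0.0919]
ee_rot: [3.139, 0.004, -2.869]
wrist_force: [1.9, 7.3, 3.4]
gripper_width: 0.152
grasp_force: 75.9
```

>>> play_rows:
  moves: "0.001 -0.0002 0 0; 0 0 0 0.14; 0 0 0 0.15; 0 0 0 0.16; 0 0 0 0.16; 0 0 0 0.16; 0 0 0 0.16; 0 0 0 0.16; 0 0 0 0.16; 0 0 0 0.1"

```text
clock: 7.9
tool_pos: [0.5128, 0.1037, 0.0919]
ee_rot: [3.14, 0.002, 2.06]
wrist_force: [0.3, -0.3, 5.4]
gripper_width: 0.151
grasp_force: 76.5
```

>>> play_rows:
  moves: "0 0 0 0.02; 0 0 0 0; 0 0 0 0; 0 0 0 0; 0 0 0 0; 0 0 0 0; 0 0 0 0; 0 0 0 0; 0 0 0 0; 0 0 0 0"

```text
clock: 9.15
tool_pos: [0.5127, 0.1037, 0.0919]
ee_rot: [3.14, 0.002, 2.043]
wrist_force: [-0.0, -0.4, 4.8]
gripper_width: 0.156
grasp_force: 76.2
```

```bash
python3 - <<'E'
from cell import manip
from h import *
o=manip.get_obs(); print(o["ft_torque"],o["wrist_force"],o["ee_rot"],o["tool_pos"])
E
```

```text
[-0.15148008  0.1145547   0.1371137 ] [-0.02843917 -0.37070696  4.84382325] [3.14036286e+00 1.53566546e-03 2.04313317e+00] [0.51269216 0.10367453 0.09191059]
```

>>> play_rows:
  moves: "0 0 0 0; 0 0 0 0; 0 0 0 0; 0 0 0 0; 0 0 0 0; 0 0 -0.015 0; 0 0 -0.02 0; 0 0 -0.025 0; 0 0 -0.03 0; 0 0 -0.03 0"
  hand: 0.06

```text
clock: 10.4
tool_pos: [0.5119, 0.1041, 0.2134]
ee_rot: [3.141, 0.0, 2.044]
wrist_force: [0.2, -0.0, 0.0]
gripper_width: 0.703
grasp_force: 0.0
```

```bash
python3 - <<'E'
from cell import manip
from h import *
rows(manip,[.6465,.1705,.20],3.6)
E
```

```text
at [0.5119 0.1041 0.2134] [3.141 0.    2.044] 10.4
-0.0002 0.0150 0.0013 -0.156; -0.0025 0.0148 0.0013 -0.156; -0.0048 0.0142 0.0013 -0.156; -0.0069 0.0133 0.0013 -0.156; -0.0089 0.0121 0.0013 -0.156; -0.0107 0.0105 0.0013 -0.156; -0.0122 0.0087 0.0013 -0.156; -0.0134 0.0068 0.0013 -0.156; -0.0143 0.0046 0.0013 -0.156; -0.0148 0.0023 0.0013 -0.156;
```

>>> play_rows:
  moves: "0 0.015 0 -0.156; -0.0025 0.015 0 -0.156; -0.005 0.014 0 -0.156; -0.007 0.0135 0 -0.156; -0.009 0.012 0 -0.156; -0.0105 0.0105 0 -0.156; -0.012 0.0085 0 -0.156; -0.0135 0.007 0 -0.156; -0.0145 0.0045 0 -0.156; -0.015 0.0025 0 -0.156"

```text
clock: 11.65
tool_pos: [0.647, 0.1712, 0.2125]
ee_rot: [-3.141, 0.001, -2.674]
wrist_force: [-0.0, 0.2, -1.2]
gripper_width: 0.704
grasp_force: 0.0
```

```bash
python3 - <<'E'
from cell import manip
from h import *
for i in range(4): manip.grab_frame("wrist")
c=manip.calibration("wrist"); im=manip.grab_frame("wrist"); o=manip.get_obs(); print(o["tool_pos"],o["ee_rot"],o["clock"])
np.savez("w2.npz",**{k:np.array(v) for k,v in c.items()})
print(projw(c,[[.6465,.1705,.07]]))
cv2.imwrite("pics/w2.png",cv2.convertScaleAbs(cv2.resize(im[:,:,::-1],(800,600),interpolation=cv2.INTER_CUBIC),alpha=1))
E
```

```text
[0.64607066 0.1708293  0.21170679] [-3.14155243e+00 -2.90997321e-04 -2.68159417e+00] 11.9
[[286.65461746 196.84491906]]
```

View pics/w2.png

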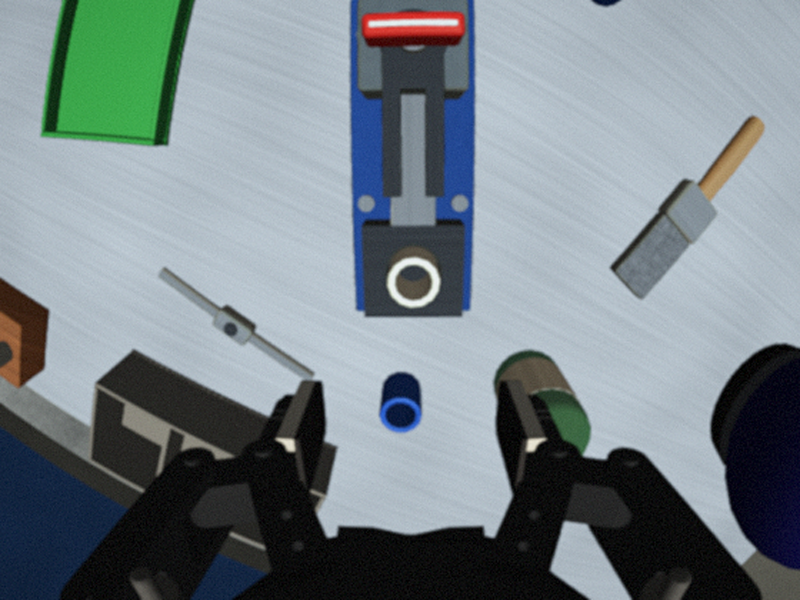

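The white ring of the insert is centred at (413.5,282) in the die, the carriage is at its stop and the red bar lies across the rail. The bottle at (550,410) is well ahead of and beside the fingers.

```bash
python3 - <<'E'
from cell import manip
from h import *
c=dict(np.load("w2.npz")); uv=np.array([[413.5,282]])*.7-.15
r=least_squares(lambda q:(projw(c,[[q[0],q[1],.07]])-uv).ravel(),[.64,.17]);print("insert",r.x)
C=-c["R"].T@c["t"]; print("cam",C)
uv=np.array([[414,22]])*.7-.15
print("knob",least_squares(lambda q:(projw(c,[[q[0],q[1],.12]])-uv).ravel(),[.64,.17]).x)
rows(manip,[*r.x,.05],3.606)
E
```

```text
insert [0.64577203 0.17284212]
cam [0.57065117 0.13351141 0.35552887]
knob [0.51121904 0.10602729]
at [0.6461 0.1708 0.2117] [-3.142 -0.    -2.682] 11.9
-0.0001 0.0002 0.0162 -0.000; -0.0001 0.0002 0.0162 -0.000; -0.0001 0.0002 0.0162 -0.000; -0.0001 0.0002 0.0162 -0.000; -0.0001 0.0002 0.0162 -0.000; -0.0001 0.0002 0.0162 -0.000; -0.0001 0.0002 0.0162 -0.000; -0.0001 0.0002 0.0162 -0.000; -0.0001 0.0002 0.0162 -0.000; -0.0001 0.0002 0.0162 -0.000;
```

>>> play_rows:
  moves: "0 0.0015 0.02 0; 0 0 0.025 0; 0 0 0.025 0; 0 0 0.025 0; 0 0 0.02 0; 0 0 0.02 0; 0 0 0.014 0; 0 0 0.008 0; 0 0 0.004 0; 0 0 0 0"

```text
clock: 13.15
tool_pos: [0.6461, 0.1724, 0.0505]
ee_rot: [-3.141, 0.0, -2.68]
wrist_force: [-0.1, -0.3, 0.0]
gripper_width: 0.702
grasp_force: 0.0
```

>>> play_rows:
  moves: "0 0 0 0; 0 0 0 0; 0 0 0 0; 0 0 0 0; 0 0 0 0; 0 0 0 0; 0 0 0 0; 0 0 0 0; 0 0 0 0; 0 0 0 0"
  hand: 0.02

```text
clock: 14.4
tool_pos: [0.6466, 0.1726, 0.0513]
ee_rot: [-3.141, 0.002, -2.679]
wrist_force: [-1.4, 0.6, 5.8]
gripper_width: 0.377
grasp_force: 59.6
```

>>> play_rows:
  moves: "0 0 -0.004 0; 0 0 -0.008 0; 0 0 -0.01 0; 0 0 -0.015 0; 0 0 -0.018 0; 0 0 -0.018 0; 0 0 -0.018 0; 0 0 -0.015 0; 0 0 -0.01 0; 0 0 -0.004 0"

```text
clock: 15.65
tool_pos: [0.6461, 0.1724, 0.171]
ee_rot: [-3.141, 0.001, -2.679]
wrist_force: [-0.4, -1.6, -0.3]
gripper_width: 0.382
grasp_force: 59.6
```

```bash
python3 - <<'E'
from cell import manip
from h import *
t=[.563,-.140,.238]
T=place(t,[[.05,0,.0]])[0]; T[2]=.165; print(T)
rows(manip,T,.238+np.pi,10)
cv2.imwrite("pics/w3.png",cv2.resize(manip.grab_frame("wrist")[:,:,::-1],(800,600)))
E
```

```text
[ 0.61159057 -0.12821203  0.165     ]
at [0.6461 0.1724 0.171 ] [-3.141e+00  1.000e-03 -2.679e+00] 15.65
0.0165 -0.0254 0.0006 0.022; 0.0159 -0.0257 0.0006 0.022; 0.0153 -0.0261 0.0006 0.022; 0.0148 -0.0264 0.0006 0.022; 0.0142 -0.0267 0.0006 0.022; 0.0136 -0.0271 0.0006 0.022; 0.0129 -0.0273 0.0006 0.022; 0.0123 -0.0276 0.0006 0.022; 0.0117 -0.0279 0.0006 0.022; 0.0111 -0.0282 0.0006 0.022;
```

View pics/w3.png

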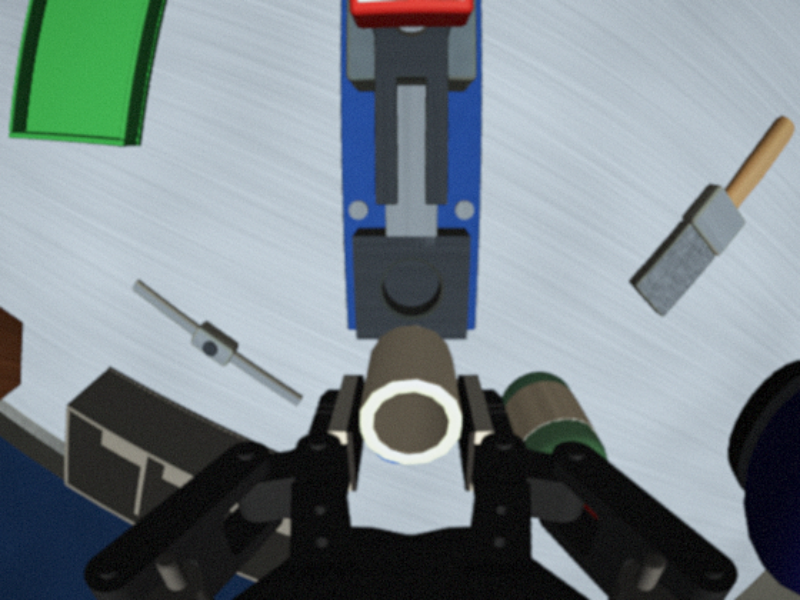

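The insert is held upright between the pads, the pocket is empty at (412,290), and the knob and carriage haven't moved. Next I'll carry it over the tray.

>>> play_rows:
  moves: "0.0165 -0.0255 0 0.022; 0.016 -0.0255 0 0.022; 0.0155 -0.026 0 0.022; 0.015 -0.0265 0 0.022; 0.014 -0.0265 0 0.022; 0.0135 -0.027 0 0.022; 0.013 -0.0275 0 0.022; 0.0125 -0.0275 0 0.022; 0.0115 -0.028 0 0.022; 0.011 -0.028 0 0.022"

```text
clock: 16.95
tool_pos: [0.611, -0.1289, 0.1695]
ee_rot: [3.141, -0.001, -2.9]
wrist_force: [0.1, -0.3, -1.9]
gripper_width: 0.38
grasp_force: 59.6
```

>>> play_rows:
  moves: "0 0 0.015 0; 0 0 0.02 0; 0 0 0.02 0; 0 0 0.02 0; 0 0 0.018 0; 0 0 0.014 0; 0 0 0.01 0; 0 0 0.006 0; 0 0 0 0; 0 0 0 0"

```text
clock: 18.2
tool_pos: [0.6121, -0.1282, 0.0479]
ee_rot: [-3.141, 0.001, -2.899]
wrist_force: [-0.2, -0.5, -0.8]
gripper_width: 0.377
grasp_force: 59.7
```

Bottom of the insert is now about 17 mm above the tray floor. I'll check its position in the tray from above before setting it down.

```bash
python3 - <<'E'
from cell import manip
import cv2
im=manip.grab_frame("wrist"); cv2.imwrite("pics/w4.png",cv2.resize(im[:,:,::-1],(800,600)))
E
```

```text
(no output)
```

View pics/w4.png

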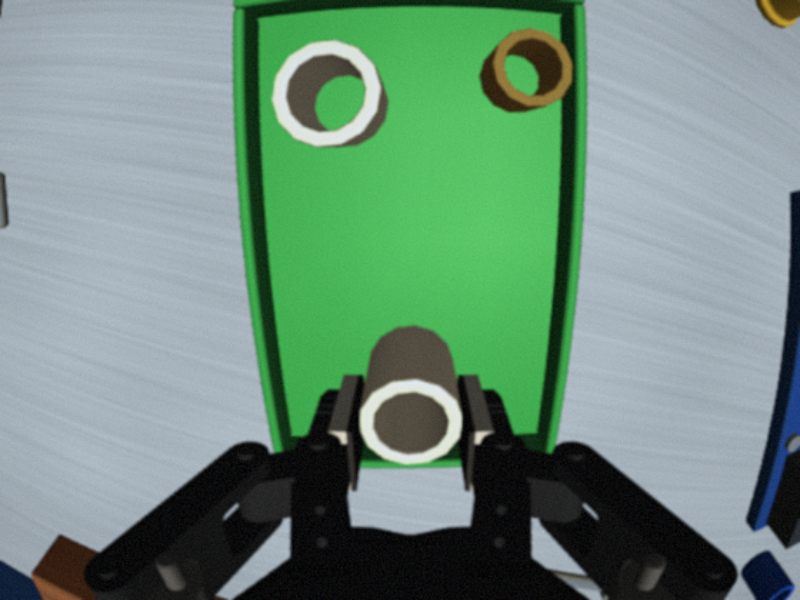

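>>> play_rows:
  moves: "0 0 0.004 0; 0 0 0.004 0; 0 0 0.003 0; 0 0 0.002 0; 0 0 0.001 0; 0 0 0.001 0; 0 0 0 0; 0 0 0 0; 0 0 0 0; 0 0 0 0"

```text
clock: 19.5
tool_pos: [0.6116, -0.128, 0.0323]
ee_rot: [-3.142, 0.0, -2.899]
wrist_force: [-0.1, 0.7, -0.6]
gripper_width: 0.377
grasp_force: 59.7
```

The insert is centred in the empty half, clear of the walls, with the spare at (328,93) and the sleeve at (527,68) well away. Now I'll lower it the last millimetres to touch.

>>> play_rows:
  moves: "0 0 0.0005 0; 0 0 0.0005 0; 0 0 0.0005 0; 0 0 0 0; 0 0 0 0; 0 0 0 0; 0 0 0 0; 0 0 0 0; 0 0 0 0; 0 0 0 0"

```text
clock: 20.75
tool_pos: [0.6117, -0.128, 0.0313]
ee_rot: [-3.141, 0.0, -2.899]
wrist_force: [-2.6, 0.1, 4.9]
gripper_width: 0.377
grasp_force: 60.2
```

>>> play_rows:
  moves: "0 0 0 0; 0 0 0 0; 0 0 0 0; 0 0 0 0; 0 0 0 0; 0 0 -0.01 0; 0 0 -0.02 0; 0 0 -0.03 0; 0 0 -0.04 0; 0 0 -0.04 0"
  hand: 0.065

```text
clock: 22.0
tool_pos: [0.6115, -0.128, 0.1727]
ee_rot: [-3.141, 0.0, -2.899]
wrist_force: [0.1, 0.2, -0.1]
gripper_width: 0.761
grasp_force: 0.0
```

```bash
python3 - <<'E'
from cell import manip
import cv2
for i in range(3): im=manip.grab_frame("wrist")
cv2.imwrite("pics/w5.png",cv2.resize(im[:,:,::-1],(800,600)))
E
```

```text
(no output)
```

View pics/w5.png

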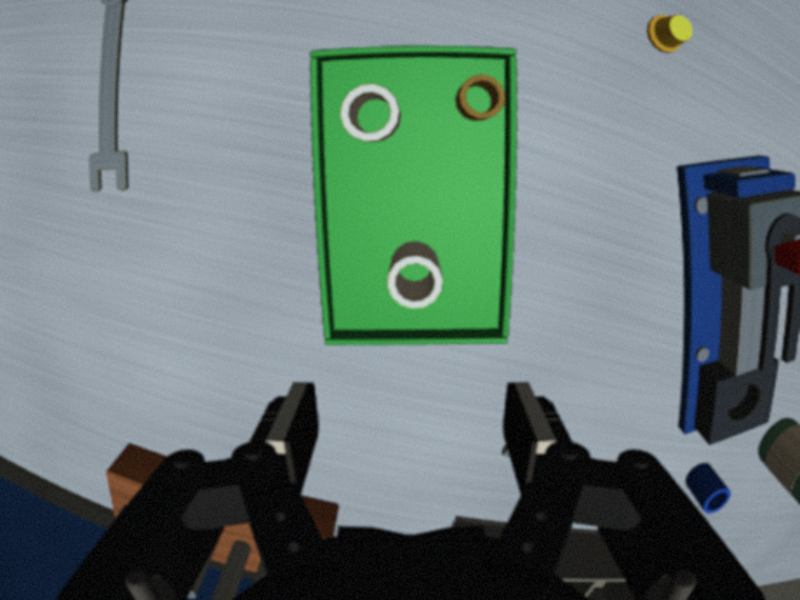

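The insert stands upright in the tray at (415,280). The carriage is still at its end stop and the other parts are in place.

```bash
python3 -c "
from cell import manip
print(manip.job_done())"
```

```text
the job is handed in; nothing more can be done
None
```

The job is handed in, with no verdict shown: the carriage is back at its end stop, the knob is turned tight, and the insert stands upright in the empty half of the tray; the last pictures show nothing else moved.

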